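Fetch the carburettor from behind the bottles

TASK

The three bottles in the steel tray stand in the way of the carburettor: first move all three, upright, onto the black rubber mat, leaving the carburettor where it is until they all stand there. Then set the carburettor upright in the middle of the blue work pad, and after that put each bottle back in the tray, upright and centred on the round pad of its cap's colour. Don't knock any bottle over or push the toy-car wheel out of its place.

Things in the scene. Friction and masses are not known exactly. Their poses are not given: they have to be found in the camera images.
- bottle_red_center (a point): The white bottle with the red cap and red band: loose, upright, round, 125 mm tall, 0.2 kg; body 44 mm across up to 84 mm from its foot, shoulder to 93 mm, then the cap, 30 mm across, up to the top (the place to grip while the bottles stand close together). This point is on its axis, half-way up, 62.5 mm above its foot; z points up.
- bottle_yellow_center (a point): The white bottle with the yellow cap and yellow band: loose, upright, round, 125 mm tall, 0.2 kg; body 44 mm across up to 84 mm from its foot, shoulder to 93 mm, then the cap, 30 mm across, up to the top (the place to grip while the bottles stand close together). This point is on its axis, half-way up, 62.5 mm above its foot; z points up.
- bottle_green_center (a point): The white bottle with the green cap and green band: loose, upright, round, 125 mm tall, 0.2 kg; body 44 mm across up to 84 mm from its foot, shoulder to 93 mm, then the cap, 30 mm across, up to the top (the place to grip while the bottles stand close together). This point is on its axis, half-way up, 62.5 mm above its foot; z points up.
- carb_center (a point): The loose carburettor: aluminium block 34 mm (x) by 26 mm (y), throat tube along x (42 mm long), round brass bowl as its foot, black cap on top; 40 mm tall, 0.15 kg. It stands on the tray's 3 mm floor between the bottles, their axes about 55 mm from its own. Grip its flat sides, 26 mm apart along y, 14 to 36 mm above its foot. This point: on its vertical axis, 20 mm above its foot; z up.
- pad_red_top (a point): The red round pad, 60 mm across and 3 mm thick, fixed on the floor of the dark steel drip tray (180 mm by 200 mm, rim 10 mm high; the tray is fixed): the red-capped bottle's own place, where it stands at the start. This point is the centre of the pad's top surface; z up.
- pad_yellow_top (a point): The yellow round pad, 60 mm across and 3 mm thick, fixed on the floor of the dark steel drip tray (180 mm by 200 mm, rim 10 mm high; the tray is fixed): the yellow-capped bottle's own place, where it stands at the start. This point is the centre of the pad's top surface; z up.
- pad_green_top (a point): The green round pad, 60 mm across and 3 mm thick, fixed on the floor of the dark steel drip tray (180 mm by 200 mm, rim 10 mm high; the tray is fixed): the green-capped bottle's own place, where it stands at the start. This point is the centre of the pad's top surface; z up.
- park_top (a point): The side area: a black rubber mat lying fixed on the bench to one side of the tray, 300 mm (x) by 140 mm (y), 4 mm thick. This point is the centre of its top surface; x runs along its length, z up.
- workpad_top (a point): The blue round work pad, 120 mm across and 5 mm thick, fixed on the bench on the other side of the tray. This point is the centre of its top surface; z up.
- wheel_center (a point): A loose toy-car wheel, black tyre 66 mm across and 38 mm tall with a gold rim, lying flat beyond the tray: to be left alone. This point is its centre, half-way up.

How it is judged:
By the outcome, as a careful person would: the job done as asked, in the order asked, and still so for the second after the job is handed in, with the robot touching nothing.
It also fails if it takes over 141 s, if anything falls off the work surface, if the arm or the gripper's body presses on something with over 40 N, if the wrist force passes 120 N, or if a joint passes its speed limit or range.

ROBOT

A 7-joint arm with a two-finger parallel gripper is mounted at the origin on the work surface. World frame = base frame: x ahead of the robot, y to its left, z up, the work surface at z = 0. Lengths are in m, angles in rad, forces in N, time in s.
With the tool pointing down it reaches from about 0.35 to 0.9 m from the base axis. Payload 8.1 kg.
Tool frame: the origin (TCP) lies midway between the tips of the shut fingers; the grasp point (between the pads) lies 19 mm behind it (env.grip_point_offset is the distance from the TCP to the grasp point, in m); z points along the fingers, y is the line along which they close (so a half turn about z gives the same grasp; the last joint's range is limited). The gripper opens to 85 mm and grips with 20 to 120 N. Pads are 22 mm wide; open, the fingers measure 114 mm over their backs; the gripper's body (76 mm by 85 mm) begins 54 mm behind the grasp point. The pads swing forward as they close: fully open they stand 13 mm farther back than shut.
Start: joints at [-1.283, 0.434, 0.025, 1.573, -0.012, 1.134, -0.075], TCP at [0.238, 0.578, 0.231] pointing down, gripper open.
Joint ranges: [-2.62, 2.62], [-0.44, 2.09], [-1.27, 1.32], [0.08, 2.57], [-1.32, 4.46], [0.12, 2], [-2.74, 2.74]. Speed limits (rad/s): [2.22, 2.22, 3.01, 3.01, 3.14, 3.14, 3.14].

INTERFACE

Orientations are given as a unit quaternion [x, y, z, w].
In Python, from bench import env, read_camera gives the robot as it stands. The module is installed in compiled form; this text tells all that it offers.
- The arm moves only by the tool jog_arm, never from a script. Its argument "motion" is a list of rows, each a list of 3 entries, a list of its own where there are three numbers: the closure, from 0 (fully open) to 1 (shut), then the shift along the tool's x, y, z in cm, then the turn, a rotation vector about the tool's x, y, z in degrees. A call has exactly 8 rows; each row shifts and turns the commanded pose from where the row before left it, along the tool's axes as they then stand; what a row does not reach is not made up. A row lasts 1/12 s, in which the tool goes at most 41.7 mm and 7.16 degrees, less where a joint would pass 70% of its speed; a pose out of reach is approached as far as the arm can. A call is refused whole if a number of a shift passes 4.17 or a number of a turn 7.16, either way. A call with a gripper value outside its range is refused whole. The fingers move at their own pace and stop on an object; the grip force is fixed at half the most. Time passes only in rows, so rows that do not move let the fingers close, or fill a call up. It gives the time, the measured TCP pose, the force, the opening and the grip force at its end, in the units of the state.
- env.get_obs(): the state, without advancing time (a new reading comes with each control period).
- read_camera(name): name is "scene" or "top"; returns a dict with "img" (400x640x3 uint8, blue, green, red), "depth" (400x640 float32, m along the optical axis (not along the pixel's ray), 0 where there is no reading), "fx", "fy", "cx", "cy" (pixels), "dist_coeffs" ([k1, k2, p1, p2, k3] as OpenCV has them; the pictures are not rectified), "extrinsics" (4x4, takes a point from camera to world coordinates). Camera axes: x right, y up, looking along -z (the intrinsics and any distortion apply to the point x, -y, -z); pixel columns grow to the right and rows downward; lengths in m; the calibration is good to about 2 mm. A picture is of the moment at which its call begins.
- env.finish_job(): hands the job in; it is judged then, once.
The state is a dict: "time": time; "qpos": joint angles; "dq": joint speeds; "effort": joint torques, N m; "tcp_pos": TCP position; "tool_rot": TCP orientation; "ft_force": force on the tool from outside, world axes, zero at the start; "wrist_torque": the same for the moment, N m; "width": opening from 0.0 (shut) to 1.0 (fully open); "grasp_force": force on a finger pad.
Only numpy, scipy, OpenCV 4.12 (cv2) and the standard library are available. Lean on these libraries where they do the work, as an engineer would, in place of code of your own. Each camera call takes 0.05 s, during which the arm holds its last target. There are 200 camera calls.

## Working session

There is one attempt and no reset: what is moved stays moved. The work goes in short steps, Python scripts to look and compute and a tool call to move; the robot and the scene stay as the last step left them, time stands still between calls to the robot, and variables do not carry over. Pictures are saved under pics/ and viewed, at most 14 in all, crops included, and the job is handed in when it is done.

Besides the shell and the picture viewer there is one more tool, called after ">>>" by a JSON object that holds its "fn" and its "kwargs". jog_arm: Moves the arm, as the interface text tells. Its arguments: {"type":"object","properties":{"motion":{"type":"array","items":{"type":"array"}}},"required":["motion"]}

```bash
mkdir -p pics; ls
python3 - <<'E'
from bench import env, read_camera
import cv2
o=env.get_obs(); print({k:(v.tolist() if hasattr(v,'tolist') else v) for k,v in o.items()}, env.grip_point_offset)
for n in ("scene","top"):
    r=read_camera(n); cv2.imwrite(f"pics/{n}0.png",r["img"]); print(n,r["fx"],r["cx"],r["cy"],r["dist_coeffs"],r["extrinsics"])
E
```

```text
pics
{'time': 0.0, 'qpos': [-1.2826393098054951, 0.43522855448604664, 0.024968622366517135, 1.5740853318362644, -0.01162136552070227, 1.134014392825651, -0.07508260980538588], 'dq': [-0.0010561709093766971, 0.0007982558446676428, 0.00013145379003828034, 0.0006810050041830736, 0.00020610134406332724, -0.0008709576805726691, 0.0018268701672448464], 'effort': [0.0016929408957366832, -67.04684972763062, 1.02626021951437, -31.622925996780396, 0.015652444562874734, 0.011808898416347802, -1.1373778932011192e-05], 'tcp_pos': [0.23790614907181099, 0.577402176500638, 0.2305270084332639], 'tool_rot': [0.1941659484954015, 0.9809683746356548, -0.0007897215295374765, -9.353859405213665e-05], 'ft_force': [0.6866332483841135, 0.9045809855155706, -0.12875990050597147], 'wrist_torque': [-0.030982223242887946, -0.027689041282284527, 0.009019923849232723], 'grasp_force': 0.0, 'width': 0.9986950500078527} 0.0187
scene 426.4519899045211 322.0255827829058 197.3431964401482 [0.03516791 0.         0.         0.         0.        ] [[ 0.75588468 -0.37625951  0.53578646  1.21133646]
 [ 0.65434836  0.46117119 -0.59929071 -0.61707717]
 [-0.02160045  0.80358566  0.59479703  0.69387827]
 [ 0.          0.          0.          1.        ]]
top 419.56353552111386 314.19472327248377 197.63067752067346 [-0.0530529  0.         0.         0.         0.       ] [[ 0.0291855   0.98075105 -0.19306887  0.4442337 ]
 [-0.99920188  0.02335519 -0.03240596 -0.00953371]
 [-0.02727302  0.19386056  0.98064992  1.01073175]
 [ 0.          0.          0.          1.        ]]
```

View pics/scene0.png

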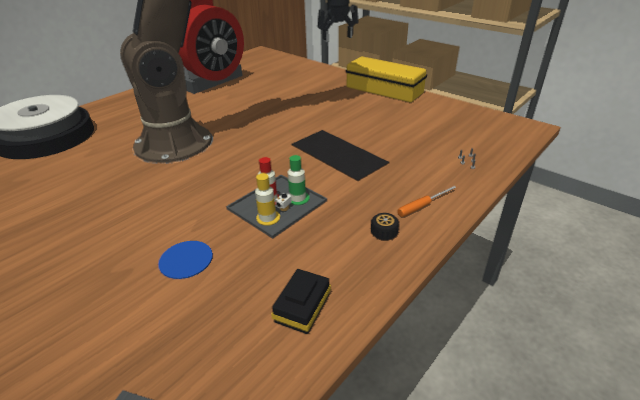

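View pics/top0.png

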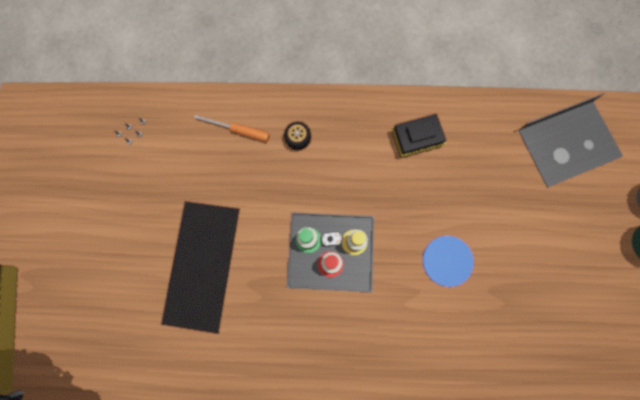

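The top view shows the green cap at (307,239), yellow at (355,241), red at (331,264), the carburettor at (332,239), the mat at (201,267), the work pad at (448,261) and the wheel at (297,136). Next I'll measure their positions.

```bash
cat > h.py <<'E'
from bench import env, read_camera
import cv2, numpy as np
HSV={'red':[((0,150,90),(6,255,255)),((174,150,90),(180,255,255))],'yellow':[((22,130,120),(32,255,255))],'green':[((60,110,50),(85,255,255))],'blue':[((105,150,100),(125,255,255))],'black':[((0,0,0),(180,110,40))],'light':[((0,0,130),(180,70,255))]}
def mask(r,c):
    h=cv2.cvtColor(r['img'],cv2.COLOR_BGR2HSV); m=0
    for a,b in HSV[c]: m=m|cv2.inRange(h,a,b)
    return m
def blobs(m,amin=20,box=None):
    if box:
        k=np.zeros_like(m);k[box[1]:box[3],box[0]:box[2]]=255;m=m&k
    cs,_=cv2.findContours(m,cv2.RETR_EXTERNAL,cv2.CHAIN_APPROX_NONE)
    return sorted([c for c in cs if cv2.contourArea(c)>amin],key=cv2.contourArea,reverse=True)
def rays(r,px):
    K=np.array([[r['fx'],0,r['cx']],[0,r['fy'],r['cy']],[0,0,1]])
    u=cv2.undistortPoints(np.float64(px).reshape(-1,1,2),K,r['dist_coeffs']).reshape(-1,2)
    E=r['extrinsics']; d=np.c_[u[:,0],-u[:,1],-np.ones(len(u))]@E[:3,:3].T
    return E[:3,3],d
def onz(r,px,z):
    o,d=rays(r,px); t=(z-o[2])/d[:,2]; return (o+t[:,None]*d)
def cloud(r,m):
    v,u=np.nonzero((m>0)&(r['depth']>0)); o,d=rays(r,np.c_[u,v]); return o+d*r['depth'][v,u][:,None]
def caps(r,z=.131,box=None):
    """cap-top centre from depth: points in the top 4 mm of each colour, plus circle of ray hits"""
    out={}
    for c in ('red','yellow','green'):
        m=mask(r,c)
        if box: k=np.zeros_like(m);k[box[1]:box[3],box[0]:box[2]]=255;m=m&k
        p=cloud(r,m)
        if not len(p): continue
        q=p[(p[:,2]>z-.012)&(p[:,2]<z+.012)]
        t=p[p[:,2]>z-.006]
        out[c]=(len(p),p[:,2].max().round(4),((t[:,:2].max(0)+t[:,:2].min(0))/2).round(4),t[:,:2].mean(0).round(4),np.ptp(t[:,:2],axis=0).round(3),len(t))
    return out
E
python3 - <<'E'
from h import *
np.set_printoptions(precision=4,suppress=True)
for n,box in (('top',(285,205,380,295)),('scene',(225,140,330,235))):
    r=read_camera(n); print(n)
    for c,v in caps(r,box=box).items(): print(c,*v)
    if n=='top':
        b=blobs(mask(r,'blue'))[0]; M=cv2.minEnclosingCircle(b); print('work',M,onz(r,[M[0]],.005))
        b=blobs(mask(r,'black'),box=(150,190,250,345),amin=2000)[0]; R=cv2.minAreaRect(b); print('mat',R,onz(r,[R[0]],.004),onz(r,cv2.boxPoints(R),.004)[:,:2])
        b=blobs(mask(r,'black'),box=(275,115,320,155))[0]; M=cv2.minEnclosingCircle(b); print('wheel',M,onz(r,[M[0]],.03))
        m=mask(r,'light'); k=blobs(m,5,(318,228,345,250)); print('carb',[(cv2.minAreaRect(x),onz(r,[cv2.minAreaRect(x)[0]],.035)[0]) for x in k])
        cv2.imwrite('pics/crop.png',cv2.resize(r['img'][205:300,280:385],None,fx=6,fy=6,interpolation=cv2.INTER_CUBIC))
    else:
        cv2.imwrite('pics/crop2.png',cv2.resize(r['img'][140:240,220:335],None,fx=6,fy=6,interpolation=cv2.INTER_CUBIC))
        b=blobs(mask(r,'blue'))[0]; M=cv2.moments(b); print('work',onz(r,[[M['m10']/M['m00'],M['m01']/M['m00']]],.005))
E
```

```text
topTraceback (most recent call last):
  File "<stdin>", line 5, in <module>
  File "h.py", line 32, in caps
    out[c]=(len(p),p[:,2].max().round(4),((t[:,:2].max(0)+t[:,:2].min(0))/2).round(4),t[:,:2].mean(0).round(4),np.ptp(t[:,:2],axis=0).round(3),len(t))
                                           ~~~~~~~~~~~^^^
    return umr_maximum(a, axis, None, out, keepdims, initial, where)
ValueError: zero-size array to reduction operation maximum which has no identity
```

```bash
cat > m1.py <<'E'
from h import *
np.set_printoptions(precision=4,suppress=True)
for n,box in (('top',(285,205,380,295)),('scene',(225,140,330,235))):
    r=read_camera(n); print(n, r['depth'][r['depth']>0].min())
    for c in ('red','yellow','green'):
        b=blobs(mask(r,c),box=box); 
        for k in b[:3]:
            m=np.zeros(r['depth'].shape,np.uint8); cv2.drawContours(m,[k],-1,255,-1); p=cloud(r,m)
            (x,y),rad=cv2.minEnclosingCircle(k)
            print(c,cv2.contourArea(k),cv2.boundingRect(k),'circ',x,y,rad,onz(r,[(x,y)],.131)[0],'z%',np.percentile(p[:,2],[0,50,100]) if len(p) else None)
    if n=='top':
        b=blobs(mask(r,'blue'))[0]; M=cv2.minEnclosingCircle(b); print('work',M,onz(r,[M[0]],.005))
        b=blobs(mask(r,'black'),box=(150,190,250,345),amin=2000)[0]; R=cv2.minAreaRect(b); print('mat',R,onz(r,[R[0]],.004),onz(r,cv2.boxPoints(R),.004)[:,:2])
        b=blobs(mask(r,'black'),box=(275,115,320,155))[0]; M=cv2.minEnclosingCircle(b); print('wheel',M,onz(r,[M[0]],.03))
        m=mask(r,'light'); k=blobs(m,5,(318,228,345,250)); print('carb',[(cv2.minAreaRect(x),onz(r,[cv2.minAreaRect(x)[0]],.035)[0]) for x in k])
        cv2.imwrite('pics/crop.png',cv2.resize(r['img'][205:300,280:385],None,fx=6,fy=6,interpolation=cv2.INTER_CUBIC))
    else:
        cv2.imwrite('pics/crop2.png',cv2.resize(r['img'][140:240,220:335],None,fx=5,fy=5,interpolation=cv2.INTER_CUBIC))
        b=blobs(mask(r,'blue'))[0]; M=cv2.moments(b); print('work',onz(r,[[M['m10']/M['m00'],M['m01']/M['m00']]],.005))
E
python3 m1.py
```

```text
top 0.66793764
red 80.0 (326, 256, 11, 12) circ 330.5 261.5 5.700977325439453 [ 0.4831 -0.0183  0.131 ] z% [0.129  0.1327 0.137 ]
red 36.5 (318, 259, 18, 18) circ 327.0 267.0 10.63024616241455 [ 0.4716 -0.0113  0.131 ] z% [0.0031 0.0075 0.0109]
yellow 36.5 (343, 236, 13, 17) circ 350.0 244.0 9.434081077575684 [ 0.5205 -0.0582  0.131 ] z% [0.0024 0.0075 0.0393]Traceback (most recent call last):
  File "m1.py", line 12, in <module>
    b=blobs(mask(r,'blue'))[0]; M=cv2.minEnclosingCircle(b); print('work',M,onz(r,[M[0]],.005))
      ~~~~~~~~~~~~~~~~~~~~~^^^
IndexError: list index out of range
```

Run:
```python
from h import *
r=read_camera('top'); h=cv2.cvtColor(r['img'],cv2.COLOR_BGR2HSV)
for n,(u,v) in dict(gcap=(308,236),ycap=(358,238),rcap=(331,262),gpad=(299,247),ypad=(350,250),blue=(448,261),mat=(201,267),tire=(289,136),carb=(334,238),tray=(305,280)).items(): print(n,h[v,u],r['img'][v,u])
cv2.imwrite('pics/crop.png',cv2.resize(r['img'][205:300,280:385],None,fx=6,fy=6,interpolation=cv2.INTER_CUBIC))
r=read_camera('scene');h=cv2.cvtColor(r['img'],cv2.COLOR_BGR2HSV)
for n,(u,v) in dict(gcap=(295,163),ycap=(263,182),rcap=(265,164),blue=(186,259)).items(): print(n,h[v,u])
cv2.imwrite('pics/crop2.png',cv2.resize(r['img'][140:240,220:335],None,fx=5,fy=5,interpolation=cv2.INTER_CUBIC))
```

```text
gcap [ 67  97 195] [138 195 121]
ycap [ 26 115 226] [124 214 226]
rcap [  1 157 214] [ 82  86 214]
gpad [ 67 119 101] [ 65 101  54]
ypad [ 22 137 121] [ 56 104 121]
blue [108 120 212] [212 152 112]
mat [170  17  46] [44 43 46]
tire [ 18 121 154] [ 81 124 154]
carb [113   5 220] [220 217 216]
tray [  0   0 115] [115 115 115]
gcap [ 67 157 107]
ycap [ 23 188 149]
rcap [  1 198 126]
blue [109 194 167]
```

View pics/crop.png

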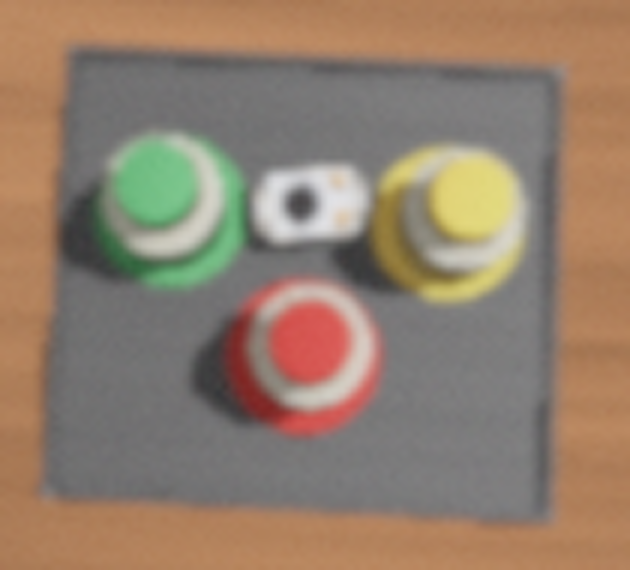

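View pics/crop2.png

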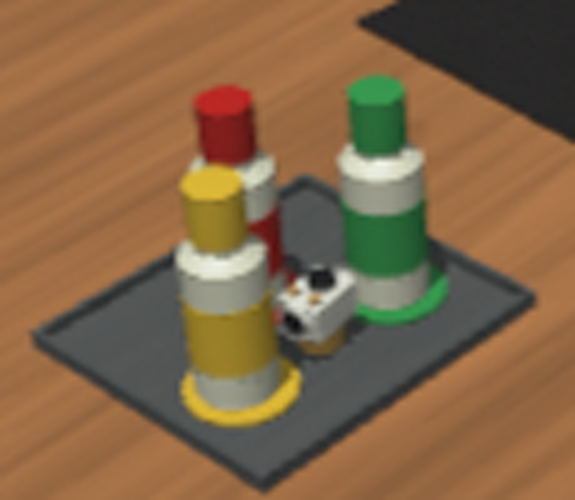

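```bash
cat > h.py <<'E'
from bench import env, read_camera
import cv2, numpy as np
np.set_printoptions(precision=4,suppress=True)
HUE={'red':(174,8),'yellow':(18,34),'green':(55,85),'blue':(100,125)}
def hsv(r): return cv2.cvtColor(cv2.GaussianBlur(r['img'],(3,3),0),cv2.COLOR_BGR2HSV)
def mask(r,c,s=70):
    h=hsv(r); a,b=HUE[c]; H=h[...,0]
    k=(H>=a)&(H<=b) if a<b else (H>=a)|(H<=b)
    return k&(h[...,1]>s)
def rays(r,px):
    K=np.array([[r['fx'],0,r['cx']],[0,r['fy'],r['cy']],[0,0,1]])
    u=cv2.undistortPoints(np.float64(px).reshape(-1,1,2),K,np.float64(r['dist_coeffs'])).reshape(-1,2)
    E=r['extrinsics']; return E[:3,3],np.c_[u[:,0],-u[:,1],-np.ones(len(u))]@E[:3,:3].T
def onz(r,px,z):
    o,d=rays(r,px); return o+((z-o[2])/d[:,2])[:,None]*d
def xyz(r):
    v,u=np.indices(r['depth'].shape); o,d=rays(r,np.c_[u.ravel(),v.ravel()])
    return (o+d*r['depth'].reshape(-1,1)).reshape(*u.shape,3)
def big(m):
    cs,_=cv2.findContours(m.astype(np.uint8),cv2.RETR_EXTERNAL,cv2.CHAIN_APPROX_NONE)
    return max(cs,key=cv2.contourArea)
def cent(c):
    M=cv2.moments(c); return M['m10']/M['m00'],M['m01']/M['m00']
def caps(r,base,xr=(.2,.75),yr=(-.45,.45),cols=('red','yellow','green')):
    P=xyz(r); R=(P[...,0]>xr[0])&(P[...,0]<xr[1])&(P[...,1]>yr[0])&(P[...,1]<yr[1])&(r['depth']>0)
    out={}
    for c in cols:
        m=mask(r,c)&R&(abs(P[...,2]-base-.125)<.012)
        if m.sum()<15: continue
        k=big(m); out[c]=(onz(r,[cent(k)],base+.125)[0,:2],cv2.contourArea(k),np.median(P[m][:,2]))
    return out
E
python3 - <<'E'
from h import *
for n in('top','scene'):
    r=read_camera(n); P=xyz(r); print(n)
    for c,v in caps(r,.006).items(): print(c,*v)
    k=big(mask(r,'blue')); print('work',onz(r,[cent(k)],.005)[0],cv2.contourArea(k))
    h=hsv(r); box=(P[...,0]>.44)&(P[...,0]<.62)&(abs(P[...,1]+.035)<.06)
    m=(h[...,1]<40)&(h[...,2]>130)&box&(P[...,2]>.02)&(P[...,2]<.05); 
    if n=='top':
        k=big(cv2.morphologyEx(m.astype(np.uint8),cv2.MORPH_CLOSE,np.ones((5,5))));R=cv2.minAreaRect(k); B=onz(r,cv2.boxPoints(R),.036); print('carb',R,onz(r,[R[0]],.036)[0],B[:,:2].tolist(), np.median(P[m][:,2]))
        m=(h[...,2]<75)&(h[...,1]<80)
        s=np.zeros_like(m);s[190:345,150:250]=1;R=cv2.minAreaRect(big(m&s));print('mat',R,onz(r,[R[0]],.004)[0],onz(r,cv2.boxPoints(R),.004)[:,:2].tolist())
        s=(P[...,2]>.025)&(P[...,2]<.05);s[:115]=0;s[155:]=0;s[:,:275]=0;s[:,320:]=0;R=cv2.minEnclosingCircle(big(s));print('wheel',R,onz(r,[R[0]],.038)[0])
        s=(h[...,1]<45)&(h[...,2]<150)&(h[...,2]>70);t=np.zeros_like(s);t[200:300,280:385]=1;R=cv2.minAreaRect(big(s&t));print('tray',R,onz(r,[R[0]],.008)[0],onz(r,cv2.boxPoints(R),.01)[:,:2].tolist())
E
```

```text
top
red [ 0.4832 -0.0204] 134.0 0.13272451174998734
yellow [ 0.5344 -0.075 ] 131.0 0.13245314005911835
green [0.5363 0.0357] 108.5 0.13262672858854752
work [ 0.4972 -0.2971  0.005 ] 1848.0
carb ((331.5, 239.0), (12.0, 17.0), 90.0) [ 0.5392 -0.0204  0.036 ] [[0.5526638713649178, -0.00029234298454136956], [0.5536841075831374, -0.03984455059827352], [0.5258046401229577, -0.040344318526791434], [0.5247638827430727, -0.000999730772330407]] 0.040281509591194364
mat ((200.09835815429688, 266.2597351074219), (55.36380386352539, 124.66712951660156), 9.727579116821289) [0.4681 0.2927 0.004 ] [[0.3324552316945612, 0.37339538503002107], [0.6283649144092859, 0.34786389558146974], [0.6083586287485196, 0.20976900959274095], [0.31665558052496634, 0.2415530976378745]]
wheel ((297.3780517578125, 134.0853729248047), 13.939132690429688) [0.793  0.0683 0.038 ]
tray ((330.5126037597656, 252.173583984375), (83.74578094482422, 74.86772155761719), 2.2025983333587646) [ 0.5105 -0.019   0.008 ] [[0.4240809049680705, 0.08041674385566902], [0.601597291582719, 0.08068655631105309], [0.5987445122642394, -0.12111527501713087], [0.4223577313428186, -0.11508204632371141]]
scene
red [ 0.4919 -0.028 ] 82.5 0.12955191260226728
yellow [ 0.5432 -0.0823] 94.5 0.12960146030129166
green [0.5468 0.0268] 64.5 0.129803350858946
work [ 0.5039 -0.3008  0.005 ] 1473.5
```

The crops show the carburettor's throat runs along world y, so its flat sides face ±x. Closing the fingers along world x suits every grasp. First I'll turn the tool that way and travel towards the red bottle.

>>> {"fn": "jog_arm", "kwargs": {"motion": [[0,[0,0,0],[0,0,6.76]],[0,[0,0,0],[0,0,6.76]],[0,[0,0,0],[0,0,6.76]],[0,[0,0,0],[0,0,6.76]],[0,[0,0,0],[0,0,6.76]],[0,[0,0,0],[0,0,6.76]],[0,[0,0,0],[0,0,6.76]],[0,[0,0,0],[0,0,6.76]]]}}

```text
time: 1.07
tcp_pos: [0.2381, 0.5779, 0.2314]
tool_rot: [0.621, 0.784, 0.0, -0.0]
ft_force: [0.3, 1.0, -0.2]
width: 1.002
grasp_force: 0.0
```

Run:
```python
from h import *
for n in('top','scene'):
    r=read_camera(n); P=xyz(r); h=hsv(r); d=r['depth']>0
    b=mask(r,'blue')&d; print(n,'blue',P[b].mean(0),np.median(P[b],0))
    w=d&(h[...,1]>90)&(h[...,0]<18)
    for x,y in((.5,.17),(.5,-.2),(.7,-.1),(.35,0),(.7,.2)):
        k=w&(np.hypot(P[...,0]-x,P[...,1]-y)<.03); print(x,y,k.sum(),np.median(P[k][:,2]))
    for c in('red','yellow','green'):
        m=mask(r,c)&d&(P[...,2]>.12 )&(P[...,2]<.14)&(P[...,0]>.4)&(P[...,0]<.6)&(abs(P[...,1])<.12); q=P[m]
        print(c,m.sum(),q[:,:2].mean(0),(q.max(0)+q.min(0))[:2]/2,np.ptp(q,axis=0))
```

```text
top blue [ 0.4973 -0.2966  0.0063] [ 0.4972 -0.2966  0.0063]
0.5 0.17 482 0.0017177087850565043
0.5 -0.2 499 0.001459137773241137
0.7 -0.1 456 0.0016406242298740992
0.35 0 531 0.001380771929956781
0.7 0.2 434 0.0017703000222339949
red 152 [ 0.4832 -0.0204] [ 0.4832 -0.0203] [0.027  0.027  0.0089]
yellow 151 [ 0.5343 -0.0749] [ 0.5345 -0.0746] [0.0274 0.0252 0.0127]
green 127 [0.5361 0.0356] [0.5367 0.0364] [0.0253 0.0254 0.0094]
scene blue [ 0.5035 -0.3003  0.0051] [ 0.5043 -0.3009  0.0051]
0.5 0.17 177 -0.00030219210928439377
0.5 -0.2 312 -4.515221050921392e-05
0.7 -0.1 362 -0.00014582440104449201
0.35 0 182 -0.00021086649620299935
0.7 0.2 219 2.8572018763051155e-05
red 94 [ 0.4885 -0.0248] [ 0.4853 -0.0217] [0.0298 0.0325 0.0134]
yellow 110 [ 0.54   -0.0765] [ 0.5385 -0.0241] [0.0322 0.1369 0.0124]
green 77 [0.5434 0.03  ] [0.5412 0.0323] [0.0279 0.0261 0.0125]
```

>>> {"fn": "jog_arm", "kwargs": {"motion": [[0.3,[0,0,0],[0,0,6.76]],[0.3,[0,0,0],[0,0,6.76]],[0.3,[-3.33,1.37,0],[0,0,0]],[0.3,[-3.33,1.37,0],[0,0,0]],[0.3,[-3.33,1.37,0],[0,0,0]],[0.3,[-3.33,1.37,0],[0,0,0]],[0.3,[-3.33,1.37,0],[0,0,0]],[0.3,[-3.33,1.37,0],[0,0,0]]]}}

```text
time: 1.83
tcp_pos: [0.3207, 0.3764, 0.2315]
tool_rot: [0.705, 0.709, 0.0, -0.0]
ft_force: [1.4, -0.8, 0.4]
width: 0.7
grasp_force: 0.0
```

>>> {"fn": "jog_arm", "kwargs": {"motion": [[0.3,[-3.33,1.37,0],[0,0,0]],[0.3,[-3.33,1.37,0],[0,0,0]],[0.3,[-3.33,1.37,0],[0,0,0]],[0.3,[-3.33,1.37,0],[0,0,0]],[0.3,[-3.33,1.37,0],[0,0,0]],[0.3,[-3.33,1.37,0],[0,0,0]],[0.3,[-3.33,1.37,0],[0,0,0]],[0.3,[-3.33,1.37,0],[0,0,0]]]}}

```text
time: 2.5
tcp_pos: [0.4304, 0.11, 0.2317]
tool_rot: [0.705, 0.709, 0.0, 0.0]
ft_force: [1.7, 1.0, -0.9]
width: 0.699
grasp_force: 0.0
```

>>> {"fn": "jog_arm", "kwargs": {"motion": [[0.3,[-3.33,1.37,0],[0,0,0]],[0.3,[-3.33,1.37,0],[0,0,0]],[0.3,[-3.33,1.37,0],[0,0,0]],[0.3,[-3.33,1.37,0],[0,0,0]],[0.3,[0,0,2.0],[0,0,0]],[0.3,[0,0,2.0],[0,0,0]],[0.3,[0,0,0],[0,0,0]],[0.3,[0,0,0],[0,0,0]]]}}

```text
time: 3.17
tcp_pos: [0.484, -0.0216, 0.191]
tool_rot: [0.706, 0.708, -0.001, -0.001]
ft_force: [-0.8, -0.5, 0.0]
width: 0.7
grasp_force: 0.0
```

Run:
```python
from h import *
o=env.get_obs(); print(o['tcp_pos'],o['tool_rot'],o['width'],o['qpos'])
r=read_camera('scene'); a=r['img'][100:240,210:370]; r=read_camera('top'); b=r['img'][190:310,260:400]
a=cv2.resize(a,(480,420),interpolation=2); b=cv2.resize(b,(320,274),interpolation=2)
c=np.zeros((420,800,3),np.uint8); c[:,:480]=a; c[:274,480:]=b; cv2.imwrite('pics/a1.png',c)
```

```text
[ 0.484  -0.0216  0.191 ] [ 0.7061  0.7081 -0.0009 -0.0006] 0.7002561715493651 [-0.5755  0.2746  0.6372  1.9958 -0.2012  0.935   0.1671]
```

View pics/a1.png

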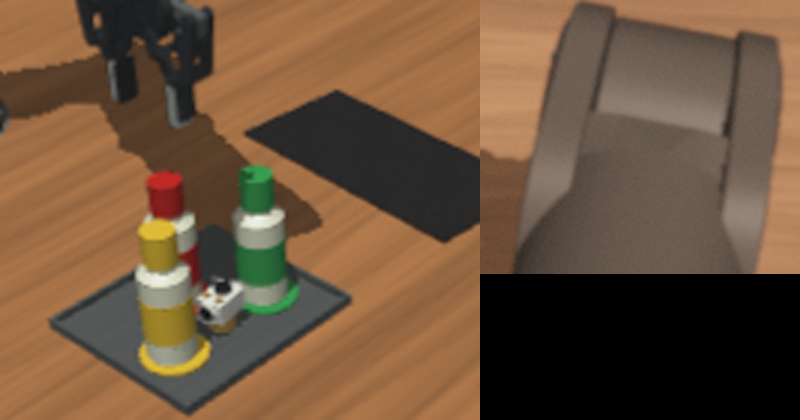

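The fingers straddle the spot above the red cap (scene view, about (165,110) in the crop), with green and yellow clear to the sides. I'll descend and grip.

>>> {"fn": "jog_arm", "kwargs": {"motion": [[0.3,[0,0,2.9],[0,0,0]],[0.3,[0,0,2.9],[0,0,0]],[0.3,[0,0,2.9],[0,0,0]],[0.3,[0,0,0],[0,0,0]],[1,[0,0,0],[0,0,0]],[1,[0,0,0],[0,0,0]],[1,[0,0,0],[0,0,0]],[1,[0,0,0],[0,0,0]]]}}

```text
time: 3.93
tcp_pos: [0.486, -0.0214, 0.1065]
tool_rot: [0.707, 0.707, 0.001, 0.001]
ft_force: [-1.8, -0.2, 5.7]
width: 0.326
grasp_force: 58.7
```

>>> {"fn": "jog_arm", "kwargs": {"motion": [[1,[0,0,-2],[0,0,0]],[1,[0,0,-4],[0,0,0]],[1,[0,0,-4],[0,0,0]],[1,[0,0,-3],[0,0,0]],[1,[1.5,-0.4,0],[0,0,0]],[1,[3,-0.9,0],[0,0,0]],[1,[3.5,-1.1,0],[0,0,0]],[1,[3.5,-1.1,0],[0,0,0]]]}}

```text
time: 4.6
tcp_pos: [0.4497, 0.0942, 0.2363]
tool_rot: [0.708, 0.706, 0.002, 0.0]
ft_force: [0.6, 0.6, -2.2]
width: 0.33
grasp_force: 60.5
```

>>> {"fn": "jog_arm", "kwargs": {"motion": [[1,[3.5,-1.1,0],[0,0,0]],[1,[3.5,-1.1,0],[0,0,0]],[1,[3.5,-1.1,0],[0,0,0]],[1,[3.5,-1.1,0],[0,0,0]],[1,[3.5,-1.0,0],[0,0,0]],[1,[2.0,-0.6,0],[0,0,0]],[1,[0.9,-0.2,0],[0,0,0]],[1,[0,0,0],[0,0,0]]]}}

```text
time: 5.27
tcp_pos: [0.3871, 0.2998, 0.2355]
tool_rot: [0.706, 0.709, 0.001, -0.0]
ft_force: [0.5, -0.5, -1.9]
width: 0.324
grasp_force: 60.5
```

>>> {"fn": "jog_arm", "kwargs": {"motion": [[1,[0,0,3],[0,0,0]],[1,[0,0,4],[0,0,0]],[1,[0,0,3.5],[0,0,0]],[1,[0,0,1.5],[0,0,0]],[1,[0,0,0.6],[0,0,0]],[1,[0,0,0.2],[0,0,0]],[1,[0,0,0],[0,0,0]],[1,[0,0,0],[0,0,0]]]}}

```text
time: 5.93
tcp_pos: [0.3889, 0.2977, 0.1078]
tool_rot: [0.707, 0.707, 0.001, 0.0]
ft_force: [1.4, 0.5, -2.2]
width: 0.333
grasp_force: 60.2
```

>>> {"fn": "jog_arm", "kwargs": {"motion": [[1,[0,0,0.2],[0,0,0]],[1,[0,0,0.1],[0,0,0]],[1,[0,0,0],[0,0,0]],[0.3,[0,0,0],[0,0,0]],[0.3,[0,0,0],[0,0,0]],[0.3,[0,0,0],[0,0,0]],[0.3,[0,0,-1.5],[0,0,0]],[0.3,[0,0,-3],[0,0,0]]]}}

```text
time: 6.6
tcp_pos: [0.3861, 0.2962, 0.1465]
tool_rot: [0.707, 0.707, -0.003, 0.0]
ft_force: [-0.2, -0.0, 0.3]
width: 0.703
grasp_force: 0.0
```

>>> {"fn": "jog_arm", "kwargs": {"motion": [[0.3,[0,0,-3.5],[0,0,0]],[0.3,[0,0,0],[0,0,0]],[0.3,[0,0,0],[0,0,0]],[0.3,[0,0,0],[0,0,0]],[0.3,[0,0,0],[0,0,0]],[0.3,[0,0,0],[0,0,0]],[0.3,[0,0,0],[0,0,0]],[0.3,[0,0,0],[0,0,0]]]}}

```text
time: 7.27
tcp_pos: [0.3875, 0.2972, 0.1827]
tool_rot: [0.707, 0.707, -0.001, 0.0]
ft_force: [-0.6, 0.4, 0.9]
width: 0.694
grasp_force: 0.0
```

Run:
```python
from h import *
print(env.get_obs()['tcp_pos'])
r=read_camera('scene'); print({c:(v[0],v[2]) for c,v in caps(r,.005).items()}); cv2.imwrite('pics/a2.png',cv2.resize(r['img'][60:250,180:440],(780,570),interpolation=2))
```

```text
[0.3875 0.2972 0.1827]
{'red': (array([0.3984, 0.2878]), np.float64(0.12728023713939962)), 'yellow': (array([ 0.5427, -0.0822]), np.float64(0.1294681879167937)), 'green': (array([0.5464, 0.0269]), np.float64(0.1294736415656641))}
```

View pics/a2.png

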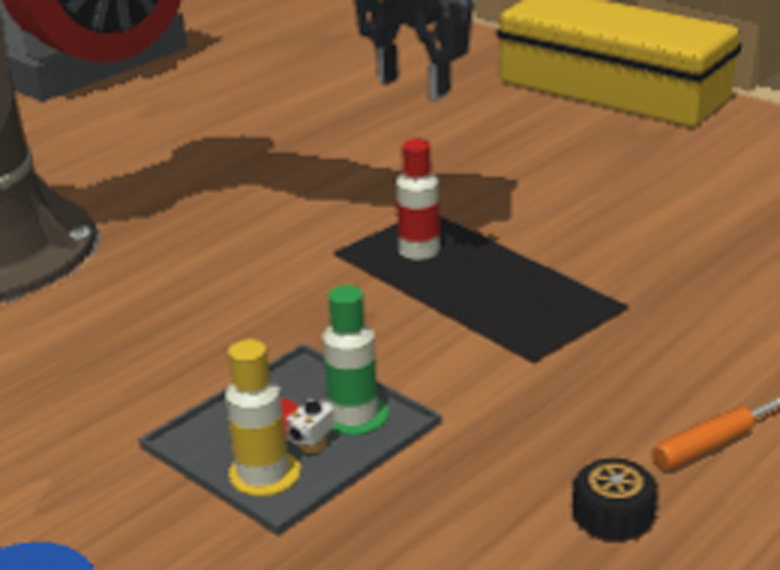

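The red bottle stands upright on the mat at crop pixel (418,215). Green goes next.

>>> {"fn": "jog_arm", "kwargs": {"motion": [[0.3,[-3.2,1.83,0],[0,0,0]],[0.3,[-3.4,1.95,0],[0,0,0]],[0.3,[-3.4,1.95,0],[0,0,0]],[0.3,[-3.4,1.95,0],[0,0,0]],[0.3,[-3.4,1.95,0],[0,0,0]],[0.3,[-3.4,1.95,0],[0,0,0]],[0.3,[-3.4,1.95,0],[0,0,0]],[0.3,[-2.57,1.42,0],[0,0,0]]]}}

```text
time: 7.98
tcp_pos: [0.5385, 0.0323, 0.1834]
tool_rot: [0.708, 0.706, -0.0, 0.001]
ft_force: [-0.0, 0.2, 0.1]
width: 0.701
grasp_force: 0.0
```

>>> {"fn": "jog_arm", "kwargs": {"motion": [[0.3,[0,0,0],[0,0,0]],[0.3,[0,0,0],[0,0,0]],[0.3,[0,0,1],[0,0,0]],[0.3,[0,0,0],[0,0,0]],[0.3,[0,0,0],[0,0,0]],[0.3,[0,0,0],[0,0,0]],[0.3,[0,0,0],[0,0,0]],[0.3,[0,0,0],[0,0,0]]]}}

```text
time: 8.65
tcp_pos: [0.5372, 0.0363, 0.1735]
tool_rot: [0.707, 0.707, 0.0, 0.0]
ft_force: [-0.4, 0.2, -0.7]
width: 0.699
grasp_force: 0.0
```

>>> {"fn": "jog_arm", "kwargs": {"motion": [[0.3,[0,0,2.5],[0,0,0]],[0.3,[0,0,2.8],[0,0,0]],[0.3,[0,0,1.5],[0,0,0]],[0.3,[0,0,0],[0,0,0]],[1,[0,0,0],[0,0,0]],[1,[0,0,0],[0,0,0]],[1,[0,0,0],[0,0,0]],[1,[0,0,0],[0,0,0]]]}}

```text
time: 9.32
tcp_pos: [0.5385, 0.0359, 0.1069]
tool_rot: [0.707, 0.707, 0.001, 0.001]
ft_force: [0.0, -0.3, 5.7]
width: 0.33
grasp_force: 59.5
```

>>> {"fn": "jog_arm", "kwargs": {"motion": [[1,[0,0,-2],[0,0,0]],[1,[0,0,-4],[0,0,0]],[1,[0,0,-4],[0,0,0]],[1,[0,0,-3],[0,0,0]],[1,[1.5,-0.4,0],[0,0,0]],[1,[3.5,-0.94,0],[0,0,0]],[1,[3.5,-0.94,0],[0,0,0]],[1,[3.5,-0.94,0],[0,0,0]]]}}

```text
time: 9.98
tcp_pos: [0.5045, 0.1568, 0.2361]
tool_rot: [0.708, 0.707, 0.001, -0.0]
ft_force: [0.9, 0.8, -2.5]
width: 0.329
grasp_force: 60.2
```

>>> {"fn": "jog_arm", "kwargs": {"motion": [[1,[3.5,-0.94,0],[0,0,0]],[1,[3.5,-0.94,0],[0,0,0]],[1,[3.5,-0.94,0],[0,0,0]],[1,[2.0,-0.5,0],[0,0,0]],[1,[1.0,-0.3,0],[0,0,0]],[1,[0,0,0],[0,0,0]],[1,[0,0,2],[0,0,0]],[1,[0,0,0],[0,0,0]]]}}

```text
time: 10.65
tcp_pos: [0.4681, 0.2884, 0.2133]
tool_rot: [0.708, 0.707, -0.002, 0.0]
ft_force: [-1.0, -0.9, -3.0]
width: 0.33
grasp_force: 60.0
```

>>> {"fn": "jog_arm", "kwargs": {"motion": [[1,[0,0,3],[0,0,0]],[1,[0,0,4],[0,0,0]],[1,[0,0,2.5],[0,0,0]],[1,[0,0,0.8],[0,0,0]],[1,[0,0,0.3],[0,0,0]],[1,[0,0,0.2],[0,0,0]],[1,[0,0,0.1],[0,0,0]],[1,[0,0,0],[0,0,0]]]}}

```text
time: 11.32
tcp_pos: [0.4699, 0.2912, 0.1078]
tool_rot: [0.707, 0.707, 0.001, 0.0]
ft_force: [0.1, 0.4, -3.1]
width: 0.327
grasp_force: 60.0
```

>>> {"fn": "jog_arm", "kwargs": {"motion": [[1,[0,0,0.2],[0,0,0]],[1,[0,0,0.1],[0,0,0]],[1,[0,0,0],[0,0,0]],[0.3,[0,0,0],[0,0,0]],[0.3,[0,0,0],[0,0,0]],[0.3,[0,0,0],[0,0,0]],[0.3,[0,0,-1.5],[0,0,0]],[0.3,[0,0,-3],[0,0,0]]]}}

```text
time: 11.98
tcp_pos: [0.4668, 0.2897, 0.1461]
tool_rot: [0.707, 0.707, -0.003, -0.0]
ft_force: [0.4, 0.8, 0.2]
width: 0.697
grasp_force: 0.0
```

>>> {"fn": "jog_arm", "kwargs": {"motion": [[0.3,[0,0,-3.5],[0,0,0]],[0.3,[-1.6,0.25,0],[0,0,0]],[0.3,[-3.5,0.63,0],[0,0,0]],[0.3,[-3.5,0.63,0],[0,0,0]],[0.3,[-3.5,0.63,0],[0,0,0]],[0.3,[-3.5,0.63,0],[0,0,0]],[0.3,[-3.5,0.63,0],[0,0,0]],[0.3,[-3.5,0.63,0],[0,0,0]]]}}

```text
time: 12.65
tcp_pos: [0.5092, 0.0632, 0.1835]
tool_rot: [0.707, 0.707, 0.0, 0.0]
ft_force: [0.2, -0.0, -0.1]
width: 0.702
grasp_force: 0.0
```

>>> {"fn": "jog_arm", "kwargs": {"motion": [[0.3,[-3.5,0.63,0],[0,0,0]],[0.3,[-3.5,0.63,0],[0,0,0]],[0.3,[-3.5,0.63,0],[0,0,0]],[0.3,[-2.5,0.43,0],[0,0,0]],[0.3,[-1,0.15,0],[0,0,0]],[0.3,[0,0,0],[0,0,0]],[0.3,[0,0,0],[0,0,0]],[0.3,[0,0,0],[0,0,0]]]}}

```text
time: 13.32
tcp_pos: [0.5338, -0.0733, 0.1831]
tool_rot: [0.706, 0.708, 0.0, -0.001]
ft_force: [0.7, -0.3, -1.0]
width: 0.702
grasp_force: 0.0
```

Run:
```python
from h import *
print(env.get_obs()['tcp_pos'])
r=read_camera('scene'); print({c:(v[0],v[2]) for c,v in caps(r,.005).items()})
r=read_camera('top'); print({c:(v[0],v[2]) for c,v in caps(r,.004,cols=('red','green')).items()});
```

```text
[ 0.5338 -0.0733  0.1831]
{'red': (array([0.3979, 0.2886]), np.float64(0.12711009884643643)), 'yellow': (array([ 0.5424, -0.0818]), np.float64(0.12952903670395094)), 'green': (array([0.4803, 0.2784]), np.float64(0.12709480104468784))}
{'red': (array([0.3863, 0.2974]), np.float64(0.13041431986133722)), 'green': (array([0.4678, 0.2895]), np.float64(0.13034192646360887))}
```

>>> {"fn": "jog_arm", "kwargs": {"motion": [[0.3,[0,0.2,2.5],[0,0,0]],[0.3,[0,0,3.2],[0,0,0]],[0.3,[0,0,1.9],[0,0,0]],[0.3,[0,0,0],[0,0,0]],[1,[0,0,0],[0,0,0]],[1,[0,0,0],[0,0,0]],[1,[0,0,0],[0,0,0]],[1,[0,0,0],[0,0,0]]]}}

```text
time: 14.08
tcp_pos: [0.5369, -0.0751, 0.109]
tool_rot: [0.707, 0.707, 0.001, 0.001]
ft_force: [-1.4, 0.3, 6.8]
width: 0.33
grasp_force: 59.1
```

>>> {"fn": "jog_arm", "kwargs": {"motion": [[1,[0,0,-2],[0,0,0]],[1,[0,0,-4],[0,0,0]],[1,[0,0,-4],[0,0,0]],[1,[0,0,-3],[0,0,0]],[1,[1.5,0,0],[0,0,0]],[1,[3.5,0.1,0],[0,0,0]],[1,[3.5,0.1,0],[0,0,0]],[1,[3.5,0.1,0],[0,0,0]]]}}

```text
time: 14.75
tcp_pos: [0.5389, 0.0459, 0.2386]
tool_rot: [0.708, 0.707, 0.001, 0.0]
ft_force: [0.6, -0.1, -2.0]
width: 0.324
grasp_force: 60.1
```

>>> {"fn": "jog_arm", "kwargs": {"motion": [[1,[3.5,0.2,0],[0,0,0]],[1,[3.5,0.2,0],[0,0,0]],[1,[3.5,0.2,0],[0,0,0]],[1,[3.5,0.2,0],[0,0,0]],[1,[3.5,0.2,0],[0,0,0]],[1,[3.5,0,0],[0,0,0]],[1,[2.0,0,0],[0,0,0]],[1,[0.9,0,0],[0,0,0]]]}}

```text
time: 15.42
tcp_pos: [0.5477, 0.2886, 0.2376]
tool_rot: [0.705, 0.709, 0.001, -0.001]
ft_force: [0.4, 0.7, -1.9]
width: 0.331
grasp_force: 60.0
```

>>> {"fn": "jog_arm", "kwargs": {"motion": [[1,[0,0,1],[0,0,0]],[1,[0,0,3],[0,0,0]],[1,[0,0,4],[0,0,0]],[1,[0,0,3],[0,0,0]],[1,[0,0,1.3],[0,0,0]],[1,[0,0,0.3],[0,0,0]],[1,[0,0,0],[0,0,0]],[1,[0,0,0],[0,0,0]]]}}

```text
time: 16.08
tcp_pos: [0.5498, 0.2827, 0.1125]
tool_rot: [0.708, 0.707, 0.001, 0.0]
ft_force: [-0.5, -0.4, -1.6]
width: 0.33
grasp_force: 59.8
```

>>> {"fn": "jog_arm", "kwargs": {"motion": [[1,[0,0,0.4],[0,0,0]],[1,[0,0,0.12],[0,0,0]],[1,[0,0,0],[0,0,0]],[0.3,[0,0,0],[0,0,0]],[0.3,[0,0,0],[0,0,0]],[0.3,[0,0,0],[0,0,0]],[0.3,[0,0,-1.5],[0,0,0]],[0.3,[0,0,-3],[0,0,0]]]}}

```text
time: 16.75
tcp_pos: [0.5466, 0.283, 0.1485]
tool_rot: [0.707, 0.707, -0.003, -0.001]
ft_force: [-0.5, 1.0, -0.5]
width: 0.704
grasp_force: 0.0
```

>>> {"fn": "jog_arm", "kwargs": {"motion": [[0.3,[0,0,-3.5],[0,0,0]],[0.3,[-1.6,0,0],[0,0,0]],[0.3,[-3.5,-0.1,0],[0,0,0]],[0.3,[-3.5,-0.1,0],[0,0,0]],[0.3,[-3.5,-0.1,0],[0,0,0]],[0.3,[-3.5,-0.1,0],[0,0,0]],[0.3,[-3.5,-0.1,0],[0,0,0]],[0.3,[-3.5,-0.1,0],[0,0,0]]]}}

```text
time: 17.42
tcp_pos: [0.5426, 0.0561, 0.1863]
tool_rot: [0.707, 0.707, 0.0, 0.0]
ft_force: [0.9, -1.3, -1.0]
width: 0.698
grasp_force: 0.0
```

>>> {"fn": "jog_arm", "kwargs": {"motion": [[0.3,[-3.5,-0.1,0],[0,0,0]],[0.3,[-2.5,-0.1,0],[0,0,0]],[0.3,[-1.65,-0.1,0],[0,0,0]],[0.3,[0,0,3],[0,0,0]],[0.3,[0,0,3.5],[0,0,0]],[0.3,[0,0,1.5],[0,0,0]],[0.3,[0,0,0],[0,0,0]],[0.3,[0,0,0],[0,0,0]]]}}

```text
time: 18.08
tcp_pos: [0.5395, -0.019, 0.1059]
tool_rot: [0.707, 0.707, -0.001, -0.0]
ft_force: [0.2, 0.1, 1.0]
width: 0.7
grasp_force: 0.0
```

Run:
```python
from h import *
print(env.get_obs()['tcp_pos'])
r=read_camera('scene'); print({c:(v[0],v[2]) for c,v in caps(r,.005).items()}); cv2.imwrite('pics/a3.png',cv2.resize(r['img'][100:235,210:400],(760,540),interpolation=2))
r=read_camera('top'); print({c:(v[0],v[2]) for c,v in caps(r,.004).items()});
```

```text
[ 0.5395 -0.019   0.1059]
{'red': (array([0.3978, 0.2886]), np.float64(0.12712217245126106)), 'yellow': (array([0.5577, 0.2722]), np.float64(0.12745337051724803)), 'green': (array([0.4798, 0.2789]), np.float64(0.12717310206525734))}
{'red': (array([0.3863, 0.2975]), np.float64(0.13037092461298783)), 'yellow': (array([0.5464, 0.2825]), np.float64(0.13023391411871849)), 'green': (array([0.4679, 0.2895]), np.float64(0.13017568185745287))}
```

View pics/a3.png

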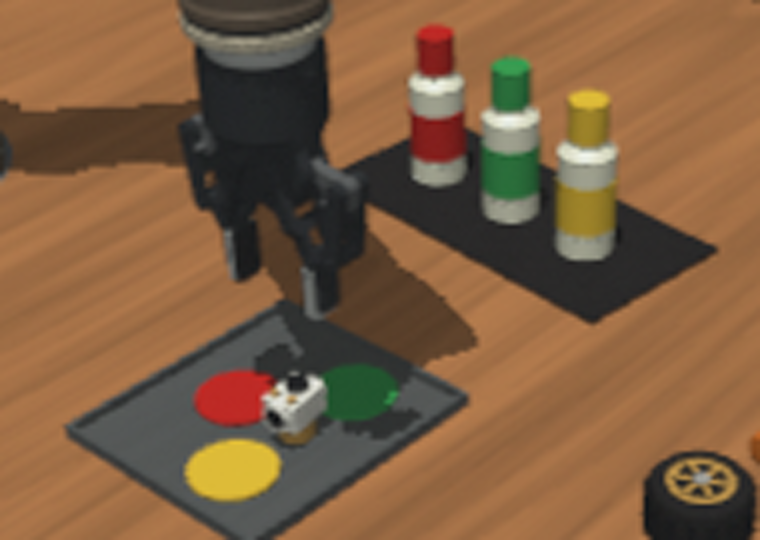

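All three bottles stand on the mat (crop (435,130), (511,160), (586,195)). The gripper is above the carburettor at (295,400). I'll descend and grip its flat sides.

>>> {"fn": "jog_arm", "kwargs": {"motion": [[0.3,[0,0.1,2.5],[0,0,0]],[0.3,[0,0,3.2],[0,0,0]],[0.3,[0,0,2.6],[0,0,0]],[0.3,[0,0,0.8],[0,0,0]],[0.3,[0,0,0.3],[0,0,0]],[0.3,[0,0,0],[0,0,0]],[0.3,[0,0,0],[0,0,0]],[0.3,[0,0,0],[0,0,0]]]}}

```text
time: 18.85
tcp_pos: [0.5421, -0.0187, 0.0137]
tool_rot: [0.707, 0.707, 0.001, 0.001]
ft_force: [0.7, -0.8, 0.2]
width: 0.7
grasp_force: 0.0
```

>>> {"fn": "jog_arm", "kwargs": {"motion": [[1,[0,0,0],[0,0,0]],[1,[0,0,0],[0,0,0]],[1,[0,0,0],[0,0,0]],[1,[0,0,0],[0,0,0]],[1,[0,0,0],[0,0,0]],[1,[0,0,0],[0,0,0]],[1,[0,0,0],[0,0,0]],[1,[0,0,0],[0,0,0]]]}}

```text
time: 19.52
tcp_pos: [0.5413, -0.0186, 0.0129]
tool_rot: [0.707, 0.707, 0.001, 0.0]
ft_force: [-0.2, 0.9, 7.9]
width: 0.292
grasp_force: 58.8
```

>>> {"fn": "jog_arm", "kwargs": {"motion": [[1,[0,0,-1.5],[0,0,0]],[1,[0,0,-3.5],[0,0,0]],[1,[0,0,-3],[0,0,0]],[1,[-1.5,-0.2,0],[0,0,0]],[1,[-3.5,-0.5,0],[0,0,0]],[1,[-3.5,-0.5,0],[0,0,0]],[1,[-3.5,-0.6,0],[0,0,0]],[1,[-3.5,-0.6,0],[0,0,0]]]}}

```text
time: 20.18
tcp_pos: [0.5164, -0.1749, 0.0923]
tool_rot: [0.707, 0.707, 0.0, 0.0]
ft_force: [-0.1, -0.3, -1.9]
width: 0.293
grasp_force: 59.5
```

>>> {"fn": "jog_arm", "kwargs": {"motion": [[1,[-3.5,-0.6,0],[0,0,0]],[1,[-3.5,-0.6,0],[0,0,0]],[1,[-2.5,-0.4,0],[0,0,0]],[1,[-1.7,-0.2,0],[0,0,0]],[1,[-1,0,0],[0,0,0]],[1,[0,0,3],[0,0,0]],[1,[0,0,0],[0,0,0]],[1,[0,0,0],[0,0,0]]]}}

```text
time: 20.85
tcp_pos: [0.4981, -0.2941, 0.061]
tool_rot: [0.707, 0.707, -0.0, -0.002]
ft_force: [1.0, 1.2, -1.5]
width: 0.293
grasp_force: 59.4
```

Run:
```python
from h import *
print(env.get_obs()['tcp_pos'])
r=read_camera('scene'); cv2.imwrite('pics/a4.png',cv2.resize(r['img'][130:300,110:340],(736,544),interpolation=2))
r=read_camera('top')
# exposed tray pads (true = top + (.002,.001)); bottles are on the mat
for c in('red','yellow','green'):
    P=xyz(r); m=mask(r,c)&(P[...,0]>.42)&(P[...,0]<.61)&(abs(P[...,1]+.02)<.11)&(P[...,2]<.03); k=big(m); print(c,onz(r,[cent(k)],.006)[0],cv2.contourArea(k),cv2.boundingRect(k))
```

```text
[ 0.4981 -0.2941  0.061 ]
red [ 0.4828 -0.0184  0.006 ] 532.0 (317, 251, 27, 27)
yellow [ 0.5367 -0.0743  0.006 ] 496.0 (341, 229, 27, 26)
green [0.5387 0.0356 0.006 ] 455.0 (296, 228, 25, 25)
```

View pics/a4.png

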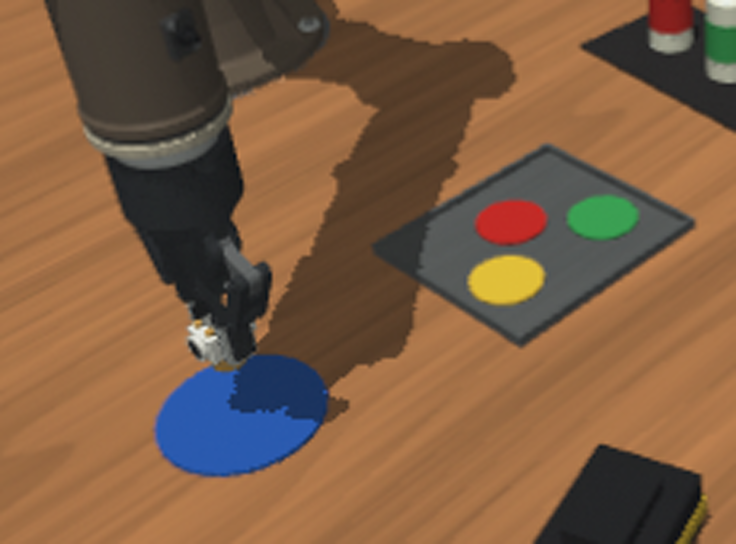

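The carburettor hangs level in the gripper above the blue pad (crop (215,345)). The three coloured pads are free. I'll lower it now.

>>> {"fn": "jog_arm", "kwargs": {"motion": [[1,[0,0,1.5],[0,0,0]],[1,[0,0,1.5],[0,0,0]],[1,[0,0,0.9],[0,0,0]],[1,[0,0,0.4],[0,0,0]],[1,[0,0,0],[0,0,0]],[1,[0,0,0],[0,0,0]],[1,[0,0,0],[0,0,0]],[1,[0,0,0],[0,0,0]]]}}

```text
time: 21.62
tcp_pos: [0.4994, -0.296, 0.0199]
tool_rot: [0.707, 0.707, 0.0, 0.001]
ft_force: [-0.2, 0.4, -1.3]
width: 0.295
grasp_force: 59.5
```

>>> {"fn": "jog_arm", "kwargs": {"motion": [[1,[0,0,0.3],[0,0,0]],[1,[0,0,0.18],[0,0,0]],[1,[0,0,0],[0,0,0]],[1,[0,0,0],[0,0,0]],[0.3,[0,0,0],[0,0,0]],[0.3,[0,0,0],[0,0,0]],[0.3,[0,0,0],[0,0,0]],[0.3,[0,0,-1],[0,0,0]]]}}

```text
time: 22.28
tcp_pos: [0.4979, -0.295, 0.0231]
tool_rot: [0.707, 0.707, -0.0, -0.001]
ft_force: [-0.6, 0.5, 0.1]
width: 0.698
grasp_force: 0.0
```

>>> {"fn": "jog_arm", "kwargs": {"motion": [[0.3,[0,0,-3],[0,0,0]],[0.3,[0,0,-4],[0,0,0]],[0.3,[0,0,-4],[0,0,0]],[0.3,[0,0,-4],[0,0,0]],[0.3,[2,0.1,0],[0,0,0]],[0.3,[3.8,0.3,0],[0,0,0]],[0.3,[3.8,0.3,0],[0,0,0]],[0.3,[3.8,0.3,0],[0,0,0]]]}}

```text
time: 22.95
tcp_pos: [0.5087, -0.1606, 0.1753]
tool_rot: [0.708, 0.707, 0.0, 0.0]
ft_force: [0.8, 0.7, -0.5]
width: 0.695
grasp_force: 0.0
```

>>> {"fn": "jog_arm", "kwargs": {"motion": [[0.3,[3.8,0.3,0],[0,0,0]],[0.3,[3.8,0.3,0],[0,0,0]],[0.3,[3.8,0.3,0],[0,0,0]],[0.3,[3.8,0.3,0],[0,0,0]],[0.3,[3.8,0.3,0],[0,0,0]],[0.3,[3.8,0.3,0],[0,0,0]],[0.3,[3.8,0.3,0],[0,0,0]],[0.3,[3.8,0.3,0],[0,0,0]]]}}

```text
time: 23.62
tcp_pos: [0.5326, 0.144, 0.1751]
tool_rot: [0.707, 0.707, 0.0, 0.0]
ft_force: [0.8, 0.3, -0.6]
width: 0.7
grasp_force: 0.0
```

Run:
```python
from h import *
print(env.get_obs()['tcp_pos'],env.get_obs()['tool_rot'])
r=read_camera('scene'); cv2.imwrite('pics/a5.png',cv2.resize(r['img'][130:300,110:340],(736,544),interpolation=2))
r=read_camera('top'); k=big(mask(r,'blue')|(((h:=hsv(r))[...,1]<40)&(h[...,2]>130)&False)); print('work',onz(r,[cv2.minEnclosingCircle(k)[0]],.005)[0])
P=xyz(r); m=(np.hypot(P[...,0]-.498,P[...,1]+.297)<.05)&(P[...,2]>.03)&(P[...,2]<.06); print('carb',onz(r,[cent(big(m))],.042)[0],m.sum())
```

```text
[0.5326 0.144  0.1751] [0.7072 0.707  0.0003 0.0001]
work [ 0.4973 -0.2969  0.005 ]
carb [ 0.4967 -0.2957  0.042 ] 218
```

View pics/a5.png

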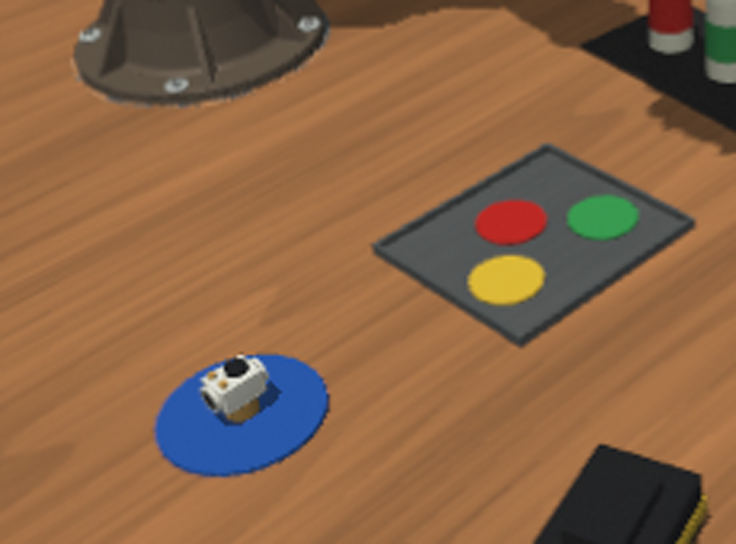

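The carburettor stands upright in the middle of the blue pad (crop (237,385)). Yellow goes back first.

>>> {"fn": "jog_arm", "kwargs": {"motion": [[0.3,[3.6,0.4,0],[0,0,0]],[0.3,[3.5,0.4,0],[0,0,0]],[0.3,[3.3,0.4,0],[0,0,0]],[0.3,[2.0,0.3,0],[0,0,0]],[0.3,[1.4,0.1,0],[0,0,0]],[0.3,[0,0,0],[0,0,0]],[0.3,[0,0,1],[0,0,0]],[0.3,[0,0,0],[0,0,0]]]}}

```text
time: 24.38
tcp_pos: [0.5483, 0.2777, 0.1628]
tool_rot: [0.708, 0.706, -0.001, 0.0]
ft_force: [-0.5, -0.4, -1.3]
width: 0.7
grasp_force: 0.0
```

>>> {"fn": "jog_arm", "kwargs": {"motion": [[0.3,[0,0,2],[0,0,0]],[0.3,[0,0,2.5],[0,0,0]],[0.3,[0,0,1.3],[0,0,0]],[0.3,[0,0,0],[0,0,0]],[1,[0,0,0],[0,0,0]],[1,[0,0,0],[0,0,0]],[1,[0,0,0],[0,0,0]],[1,[0,0,0],[0,0,0]]]}}

```text
time: 25.05
tcp_pos: [0.5496, 0.2802, 0.1078]
tool_rot: [0.707, 0.707, 0.001, 0.0]
ft_force: [-0.7, -1.0, 6.2]
width: 0.326
grasp_force: 59.2
```

>>> {"fn": "jog_arm", "kwargs": {"motion": [[1,[0,0,-2],[0,0,0]],[1,[0,0,-4],[0,0,0]],[1,[0,0,-4],[0,0,0]],[1,[0,0,-3],[0,0,0]],[1,[-1.5,0,0],[0,0,0]],[1,[-3.5,-0.1,0],[0,0,0]],[1,[-3.5,-0.1,0],[0,0,0]],[1,[-3.5,-0.1,0],[0,0,0]]]}}

```text
time: 25.72
tcp_pos: [0.5454, 0.1589, 0.2364]
tool_rot: [0.707, 0.708, 0.0, 0.0]
ft_force: [0.8, -0.9, -2.4]
width: 0.331
grasp_force: 59.9
```

>>> {"fn": "jog_arm", "kwargs": {"motion": [[1,[-3.5,-0.2,0],[0,0,0]],[1,[-3.5,-0.2,0],[0,0,0]],[1,[-3.5,-0.2,0],[0,0,0]],[1,[-3.5,-0.1,0],[0,0,0]],[1,[-3.5,-0.1,0],[0,0,0]],[1,[-3.2,0,0],[0,0,0]],[1,[-2.0,0,0],[0,0,0]],[1,[-1.0,0,0],[0,0,0]]]}}

```text
time: 26.38
tcp_pos: [0.537, -0.0809, 0.2366]
tool_rot: [0.709, 0.705, -0.0, 0.001]
ft_force: [-0.0, 0.7, -1.9]
width: 0.327
grasp_force: 59.9
```

>>> {"fn": "jog_arm", "kwargs": {"motion": [[1,[0,0,1],[0,0,0]],[1,[0,0,3],[0,0,0]],[1,[0,0,4],[0,0,0]],[1,[0,0,3],[0,0,0]],[1,[0,0,1.0],[0,0,0]],[1,[0,0,0.3],[0,0,0]],[1,[0,0,0],[0,0,0]],[1,[0,0,0],[0,0,0]]]}}

```text
time: 27.05
tcp_pos: [0.539, -0.0764, 0.1146]
tool_rot: [0.707, 0.707, 0.001, 0.001]
ft_force: [0.5, 0.6, -1.2]
width: 0.324
grasp_force: 59.8
```

>>> {"fn": "jog_arm", "kwargs": {"motion": [[1,[0,0,0.35],[0,0,0]],[1,[0,0,0.12],[0,0,0]],[1,[0,0,0],[0,0,0]],[0.3,[0,0,0],[0,0,0]],[0.3,[0,0,0],[0,0,0]],[0.3,[0,0,0],[0,0,0]],[0.3,[0,0,-1.5],[0,0,0]],[0.3,[0,0,-3],[0,0,0]]]}}

```text
time: 27.72
tcp_pos: [0.5357, -0.0763, 0.1515]
tool_rot: [0.707, 0.707, -0.002, -0.002]
ft_force: [-0.4, 1.1, -0.8]
width: 0.7
grasp_force: 0.0
```

>>> {"fn": "jog_arm", "kwargs": {"motion": [[0.3,[0,0,-3.5],[0,0,0]],[0.3,[1.6,-0.25,0],[0,0,0]],[0.3,[3.5,-0.63,0],[0,0,0]],[0.3,[3.5,-0.63,0],[0,0,0]],[0.3,[3.5,-0.63,0],[0,0,0]],[0.3,[3.5,-0.63,0],[0,0,0]],[0.3,[3.5,-0.63,0],[0,0,0]],[0.3,[3.5,-0.63,0],[0,0,0]]]}}

```text
time: 28.38
tcp_pos: [0.497, 0.1509, 0.1888]
tool_rot: [0.707, 0.707, 0.0, 0.0]
ft_force: [0.8, 0.8, 0.5]
width: 0.703
grasp_force: 0.0
```

>>> {"fn": "jog_arm", "kwargs": {"motion": [[0.3,[3.5,-0.63,0],[0,0,0]],[0.3,[3.5,-0.63,0],[0,0,0]],[0.3,[3.5,-0.63,0],[0,0,0]],[0.3,[2.5,-0.6,0],[0,0,0]],[0.3,[1,-0.15,0],[0,0,0]],[0.3,[0,0,0],[0,0,0]],[0.3,[0,0,0],[0,0,0]],[0.3,[0,0,0],[0,0,0]]]}}

```text
time: 29.05
tcp_pos: [0.4717, 0.2874, 0.1887]
tool_rot: [0.708, 0.706, -0.0, 0.0]
ft_force: [-0.2, -0.2, -0.1]
width: 0.702
grasp_force: 0.0
```

Run:
```python
from h import *
print(env.get_obs()['tcp_pos'],env.get_obs()['tool_rot'])
r=read_camera('top'); print({c:v[0] for c,v in caps(r,.006,cols=('yellow',)).items()})
r=read_camera('scene'); print({c:v[0] for c,v in caps(r,.005).items()})
```

```text
[0.4717 0.2874 0.1887] [ 0.7079  0.7063 -0.0002  0.0004]
{'yellow': array([ 0.5362, -0.0728])}
{'red': array([0.3978, 0.2886]), 'yellow': array([ 0.5442, -0.0792]), 'green': array([0.4801, 0.2785])}
```

>>> {"fn": "jog_arm", "kwargs": {"motion": [[0.3,[0.3,-0.1,1.5],[0,0,0]],[0.3,[0,0,3.2],[0,0,0]],[0.3,[0,0,3.4],[0,0,0]],[0.3,[0,0,0],[0,0,0]],[0.3,[0,0,0],[0,0,0]],[0.3,[0,0,0],[0,0,0]],[0.3,[0,0,0],[0,0,0]],[0.3,[0,0,0],[0,0,0]]]}}

```text
time: 29.82
tcp_pos: [0.4713, 0.2927, 0.1095]
tool_rot: [0.707, 0.707, 0.002, 0.0]
ft_force: [-0.6, 0.6, 0.1]
width: 0.699
grasp_force: 0.0
```

>>> {"fn": "jog_arm", "kwargs": {"motion": [[1,[0,0,0],[0,0,0]],[1,[0,0,0],[0,0,0]],[1,[0,0,0],[0,0,0]],[1,[0,0,0],[0,0,0]],[1,[0,0,0],[0,0,0]],[1,[0,0,0],[0,0,0]],[1,[0,0,0],[0,0,0]],[1,[0,0,0],[0,0,0]]]}}

```text
time: 30.48
tcp_pos: [0.4705, 0.2927, 0.1086]
tool_rot: [0.707, 0.707, 0.001, -0.0]
ft_force: [-1.6, -0.7, 7.8]
width: 0.33
grasp_force: 58.6
```

>>> {"fn": "jog_arm", "kwargs": {"motion": [[1,[0,0,-2],[0,0,0]],[1,[0,0,-4],[0,0,0]],[1,[0,0,-4],[0,0,0]],[1,[0,0,-3],[0,0,0]],[1,[-1.5,0.4,0],[0,0,0]],[1,[-3.5,0.94,0],[0,0,0]],[1,[-3.5,0.94,0],[0,0,0]],[1,[-3.5,0.94,0],[0,0,0]]]}}

```text
time: 31.15
tcp_pos: [0.5021, 0.1712, 0.2377]
tool_rot: [0.707, 0.708, -0.0, -0.0]
ft_force: [0.9, -0.4, -2.3]
width: 0.327
grasp_force: 60.1
```

>>> {"fn": "jog_arm", "kwargs": {"motion": [[1,[-3.5,0.94,0],[0,0,0]],[1,[-3.5,0.94,0],[0,0,0]],[1,[-3.5,0.94,0],[0,0,0]],[1,[-2.0,0.5,0],[0,0,0]],[1,[-0.9,0.3,0],[0,0,0]],[1,[0,0,0],[0,0,0]],[1,[0,0,0],[0,0,0]],[1,[0,0,0],[0,0,0]]]}}

```text
time: 31.82
tcp_pos: [0.5381, 0.0404, 0.2373]
tool_rot: [0.706, 0.708, 0.0, -0.001]
ft_force: [-0.0, 1.0, -2.8]
width: 0.328
grasp_force: 60.1
```

>>> {"fn": "jog_arm", "kwargs": {"motion": [[1,[0,0,1],[0,0,0]],[1,[0,0,3],[0,0,0]],[1,[0,0,4],[0,0,0]],[1,[0,0,3],[0,0,0]],[1,[0,0,1.0],[0,0,0]],[1,[0,0,0.3],[0,0,0]],[1,[0,0,0],[0,0,0]],[1,[0,0,0],[0,0,0]]]}}

```text
time: 32.48
tcp_pos: [0.5397, 0.0387, 0.1159]
tool_rot: [0.707, 0.707, 0.001, 0.001]
ft_force: [0.3, 0.6, -1.9]
width: 0.329
grasp_force: 60.0
```

>>> {"fn": "jog_arm", "kwargs": {"motion": [[1,[0,0,0.38],[0,0,0]],[1,[0,0,0.13],[0,0,0]],[1,[0,0,0],[0,0,0]],[0.3,[0,0,0],[0,0,0]],[0.3,[0,0,0],[0,0,0]],[0.3,[0,0,0],[0,0,0]],[0.3,[0,0,-1.5],[0,0,0]],[0.3,[0,0,-3],[0,0,0]]]}}

```text
time: 33.15
tcp_pos: [0.5363, 0.0382, 0.1524]
tool_rot: [0.707, 0.707, -0.003, -0.001]
ft_force: [0.0, 0.1, -0.3]
width: 0.698
grasp_force: 0.0
```

>>> {"fn": "jog_arm", "kwargs": {"motion": [[0.3,[0,0,-3.5],[0,0,0]],[0.3,[2.0,-1.2,0],[0,0,0]],[0.3,[3.3,-1.9,0],[0,0,0]],[0.3,[3.3,-1.9,0],[0,0,0]],[0.3,[3.3,-1.9,0],[0,0,0]],[0.3,[3.3,-1.9,0],[0,0,0]],[0.3,[3.3,-1.9,0],[0,0,0]],[0.3,[3.3,-1.9,0],[0,0,0]]]}}

```text
time: 33.82
tcp_pos: [0.4114, 0.2576, 0.1898]
tool_rot: [0.707, 0.707, 0.0, -0.0]
ft_force: [0.2, 0.2, 0.5]
width: 0.702
grasp_force: 0.0
```

>>> {"fn": "jog_arm", "kwargs": {"motion": [[0.3,[2.6,-1.6,0],[0,0,0]],[0.3,[1.4,-0.9,0],[0,0,0]],[0.3,[0,0,0],[0,0,0]],[0.3,[0,0,0],[0,0,0]],[0.3,[0,0,0],[0,0,0]],[0.3,[0,0,0],[0,0,0]],[0.3,[0,0,0],[0,0,0]],[0.3,[0,0,0],[0,0,0]]]}}

```text
time: 34.48
tcp_pos: [0.3881, 0.2954, 0.1896]
tool_rot: [0.708, 0.706, 0.0, 0.0]
ft_force: [-0.1, -0.0, 0.2]
width: 0.699
grasp_force: 0.0
```

Run:
```python
from h import *
print(env.get_obs()['tcp_pos'],env.get_obs()['tool_rot'])
r=read_camera('top'); print({c:v[0] for c,v in caps(r,.006,cols=('yellow','green')).items()})
r=read_camera('scene'); print({c:v[0] for c,v in caps(r,.006).items()})
```

```text
[0.3881 0.2954 0.1896] [0.7077 0.7065 0.     0.0001]
{'yellow': array([ 0.5363, -0.0728]), 'green': array([0.5366, 0.0374])}
{'red': array([0.3985, 0.288 ]), 'yellow': array([ 0.545 , -0.0797]), 'green': array([0.5478, 0.0288])}
```

>>> {"fn": "jog_arm", "kwargs": {"motion": [[0.3,[0,0,1.5],[0,0,0]],[0.3,[0,0,3.2],[0,0,0]],[0.3,[0,0,3.4],[0,0,0]],[0.3,[0,0,0],[0,0,0]],[0.3,[0,0,0],[0,0,0]],[0.3,[0,0,0],[0,0,0]],[0.3,[0,0,0],[0,0,0]],[0.3,[0,0,0],[0,0,0]]]}}

```text
time: 35.25
tcp_pos: [0.3884, 0.2971, 0.1102]
tool_rot: [0.707, 0.707, 0.001, -0.0]
ft_force: [-0.5, -0.2, -0.4]
width: 0.701
grasp_force: 0.0
```

>>> {"fn": "jog_arm", "kwargs": {"motion": [[1,[0,0,0],[0,0,0]],[1,[0,0,0],[0,0,0]],[1,[0,0,0],[0,0,0]],[1,[0,0,0],[0,0,0]],[1,[0,0,0],[0,0,0]],[1,[0,0,0],[0,0,0]],[1,[0,0,0],[0,0,0]],[1,[0,0,0],[0,0,0]]]}}

```text
time: 35.92
tcp_pos: [0.3878, 0.2968, 0.1094]
tool_rot: [0.707, 0.707, 0.001, -0.0]
ft_force: [-0.9, -0.7, 9.5]
width: 0.33
grasp_force: 58.5
```

>>> {"fn": "jog_arm", "kwargs": {"motion": [[1,[0,0,-2],[0,0,0]],[1,[0,0,-4],[0,0,0]],[1,[0,0,-4],[0,0,0]],[1,[0,0,-3.2],[0,0,0]],[1,[-1.5,0.4,0],[0,0,0]],[1,[-3.5,1.06,0],[0,0,0]],[1,[-3.5,1.06,0],[0,0,0]],[1,[-3.5,1.06,0],[0,0,0]]]}}

```text
time: 36.58
tcp_pos: [0.4231, 0.175, 0.2406]
tool_rot: [0.707, 0.708, 0.0, -0.0]
ft_force: [0.9, 0.4, -2.6]
width: 0.323
grasp_force: 60.1
```

>>> {"fn": "jog_arm", "kwargs": {"motion": [[1,[-3.5,1.06,0],[0,0,0]],[1,[-3.5,1.06,0],[0,0,0]],[1,[-3.5,1.06,0],[0,0,0]],[1,[-3.5,1.06,0],[0,0,0]],[1,[-3.5,1.06,0],[0,0,0]],[1,[-1.6,0.5,0],[0,0,0]],[1,[-0.8,0.3,0],[0,0,0]],[1,[0,0,0],[0,0,0]]]}}

```text
time: 37.25
tcp_pos: [0.4844, -0.0246, 0.2405]
tool_rot: [0.708, 0.706, -0.0, 0.0]
ft_force: [-1.2, 0.3, -3.6]
width: 0.325
grasp_force: 60.0
```

>>> {"fn": "jog_arm", "kwargs": {"motion": [[1,[0,0,0],[0,0,0]],[1,[0,0,2],[0,0,0]],[1,[0,0,4],[0,0,0]],[1,[0,0,4],[0,0,0]],[1,[0,0,2],[0,0,0]],[1,[0,0,0.4],[0,0,0]],[1,[0,0,0],[0,0,0]],[1,[0,0,0],[0,0,0]]]}}

```text
time: 37.92
tcp_pos: [0.485, -0.0218, 0.1175]
tool_rot: [0.707, 0.708, 0.0, 0.0]
ft_force: [-0.6, -0.6, -3.2]
width: 0.329
grasp_force: 60.2
```

Down another 6.1 mm, then release, rise and move back out of the way.

>>> {"fn": "jog_arm", "kwargs": {"motion": [[1,[0,0,0.45],[0,0,0]],[1,[0,0,0.16],[0,0,0]],[1,[0,0,0],[0,0,0]],[0.3,[0,0,0],[0,0,0]],[0.3,[0,0,0],[0,0,0]],[0.3,[0,0,0],[0,0,0]],[0.3,[0,0,-1.5],[0,0,0]],[0.3,[0,0,-3],[0,0,0]]]}}

```text
time: 38.58
tcp_pos: [0.4823, -0.0227, 0.1537]
tool_rot: [0.707, 0.707, -0.002, -0.001]
ft_force: [1.4, 1.1, -0.8]
width: 0.693
grasp_force: 0.0
```

>>> {"fn": "jog_arm", "kwargs": {"motion": [[0.3,[0,0,-3.5],[0,0,0]],[0.3,[1.5,-0.5,-2],[0,0,0]],[0.3,[3.5,-1,0],[0,0,0]],[0.3,[3.5,-1,0],[0,0,0]],[0.3,[3.5,-1,0],[0,0,0]],[0.3,[3.5,-1,0],[0,0,0]],[0.3,[3.5,-1,0],[0,0,0]],[0.3,[3.5,-1,0],[0,0,0]]]}}

```text
time: 39.25
tcp_pos: [0.4186, 0.2039, 0.2108]
tool_rot: [0.707, 0.707, 0.0, -0.0]
ft_force: [0.9, 0.1, 1.1]
width: 0.696
grasp_force: 0.0
```

>>> {"fn": "jog_arm", "kwargs": {"motion": [[0.3,[3,-0.8,0],[0,0,0]],[0.3,[3,-0.8,0],[0,0,0]],[0.3,[2,-0.5,0],[0,0,0]],[0.3,[0,0,0],[0,0,0]],[0.3,[0,0,0],[0,0,0]],[0.3,[0,0,0],[0,0,0]],[0.3,[0,0,0],[0,0,0]],[0.3,[0,0,0],[0,0,0]]]}}

```text
time: 39.92
tcp_pos: [0.3988, 0.2811, 0.2105]
tool_rot: [0.708, 0.706, 0.0, 0.0]
ft_force: [-0.2, 0.2, 0.3]
width: 0.698
grasp_force: 0.0
```

Run:
```python
from h import *
print(env.get_obs()['tcp_pos'])
r=read_camera('top'); print({c:v[0] for c,v in caps(r,.006).items()})
P=xyz(r); s=(P[...,2]>.025)&(P[...,2]<.05);s[:115]=0;s[155:]=0;s[:,:275]=0;s[:,320:]=0;print('wheel',cv2.minEnclosingCircle(big(s)))
a=cv2.resize(r['img'][205:300,280:385],(400,362),interpolation=2)
r=read_camera('scene'); print({c:v[0] for c,v in caps(r,.006).items()})
b=cv2.resize(r['img'][130:290,140:410],(400,237),interpolation=2)
c=np.zeros((362,800,3),np.uint8);c[:,:400]=a;c[:237,400:]=b;cv2.imwrite('pics/a6.png',c)
```

```text
[0.3988 0.2811 0.2105]
{'red': array([ 0.4832, -0.0196]), 'yellow': array([ 0.5362, -0.0728]), 'green': array([0.5366, 0.0374])}
wheel ((297.37322998046875, 134.0774688720703), 13.936744689941406)
{'red': array([ 0.492 , -0.0267]), 'yellow': array([ 0.545 , -0.0796]), 'green': array([0.5479, 0.0285])}
```

View pics/a6.png

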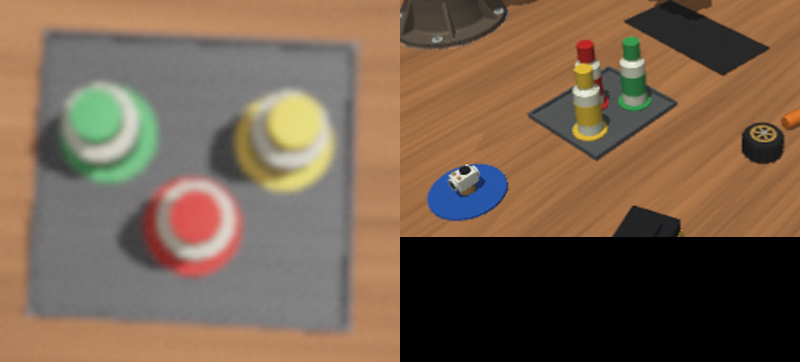

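All three bottles stand upright on their own pads, within about 3 mm of where they started (green (95,115), yellow (293,120), red (195,215) in the crop). The carburettor is centred on the blue pad and the wheel hasn't moved. I'll hand in.

```bash
python3 -c "
from bench import env
print(env.finish_job())"
```

```text
the job is handed in; nothing more can be done
None
```

I handed the job in at about 40 s: the carburettor stands upright in the middle of the blue pad, all three bottles are back upright within about 3 mm of where they started on their colour pads, and the wheel was not moved.

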